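Lock the open clamp through the guard window and start the gauging run

TASK

One of the two toggle clamps on the bore-gauging fixture is still open. Reach through the window in the guard above it with closed fingers and press its handle fully down until it locks, without touching the guard or its window frame; then press the flat start button on the control box fully in and let go. Nothing is to be picked up or lifted: leave the other clamp locked, the mushroom stop button alone, and the workpiece and everything else where it is.

Things in the scene. Friction and masses are not known exactly. Their poses are not given: they have to be found in the camera images.
- clampA_handle (a joint): Handle angle of toggle clamp A, rad: 0 = locked (handle level, on its stop), larger = handle raised, clamp open; top end 0.55. The handle points to the robot side of the fixture. Pressing its grip down takes 3 to 6 N, until it comes to rest, firm, on its stop at 0. It stays where it is left. The two clamps are alike; either may be in the left or the right place.
- clampB_handle (a joint): Toggle clamp B, angle of its handle, same meaning as for clamp A.
- clampA_grip (a point): Point to press: top face of clamp A's black grip, on its middle line, 75 mm from the handle's pivot, 22 mm from the free end. Grip 62 mm long, 18 wide, 15 thick. x points along the handle from grip to pivot, y along the hinge axis. It lies 106.5 mm above the table when locked, and 75 sin(a) mm higher when raised by the angle a.
- clampB_grip (a point): The same point on clamp B's grip.
- guard: Clear guard of the gauging fixture, fixed: aluminium posts and rails, a clear top pane (374 mm in x by 344 in y, 5 thick, upper face 145 mm above the table), a clear front pane, and black rubber edging round two windows in the top pane, 2 mm proud of it. Origin on the table under the fixture's middle; x away from the robot side, y left. Not to be touched.
- window_left (a point): Centre of the left window, level with the pane's upper face, 145 mm above the table. The opening inside the edging is 100 mm (x) by 90 mm (y). Beneath it lies the grip of the clamp in the left place, its pressing point at most 10 mm from the window's centre in plan. Axes as for the guard.
- window_right (a point): Centre of the right window, 200 mm to the right of the left one, same size and axes, over the grip of the clamp in the right place.
- plate: The workpiece: aluminium bearing plate 120 x 240 x 25 mm with a 70 mm bore, lying under the guard on rest pads between locating pins, with its top 67 mm above the table. Origin at the centre of its underside.
- pendant: White control box on the table to the right of the fixture, fixed: 120 mm (x) by 200 mm (y), top 50 mm above the table. Origin under its middle. Along its y: a mushroom stop button at +66 mm, the start button at 0, a joystick at -66 mm that reaches 104 mm above the table.
- start (a joint): Travel of the start button in m: 0 = out, 0.005 = fully in; springs back. 4 N presses it fully in.
- start_top (a point): Centre of the top face of the start button: a flat grey round button of 24 mm diameter in a black 40 mm collar in the middle of the control box, 72 mm above the table when out and 9 mm proud of the collar; pressed straight down.
- estop (a joint): Travel of the mushroom stop button (40 mm diameter, top 85 mm above the table, at the left end of the control box) in m: 0 = out. Not to be pressed.
- ring_gauge: Loose steel setting ring, 60 mm across, 22 mm high, on the table in front of the fixture; origin under its middle. A bystander.
- block_long: Loose aluminium block 50 x 120 x 25 mm, right of the fixture; origin under its middle. A bystander.
- block_short: Loose aluminium block 40 x 70 x 30 mm, right of the fixture at the back; origin under its middle. A bystander.
- screwdriver: Loose screwdriver lying left of the fixture. A bystander.
- cleaner: Loose white bottle of 60 mm diameter, 150 mm high, standing left of the fixture; origin under its middle. A bystander.
- brush: Loose dusting brush lying at the left front. A bystander.
- micrometer: Loose micrometer, about 115 x 57 mm, lying on the rear half of the guard's top pane, clear of the windows. A bystander.

How it is judged (in metres and radians):
On the way, in this order (a step that is already met when the one before it is completed fails the run):
1. the open clamp's handle is pressed down to its locked position (value of joint each of clampA_handle, clampB_handle below 0.035 rad), for 0.2 s.
2. the start button is pressed in (value of joint start above 0.004 m), for 0.1 s.
At the end, for the whole second after the job is handed in: Both clamp handles within 0.035 rad (2 degrees) of locked, start and stop buttons out (within 1.5 mm), the workpiece at rest within 5 mm of its first place (all of step 1 and value of joint each of start, estop below 0.0015 m and distance of plate from where it was at the start of the episode below 0.005 m and linear speed of plate below 0.01 m/s); the robot touches nothing.
It fails at once if the guard or a window frame is touched (more than 0.5 N) (contact force between any of the fingers, the arm and guard above 0.5 N).
It fails at once if a clamp handle is lifted: the open one beyond 0.50 rad, or the locked one beyond 0.06 (value of joint clampA_handle above 0.5 rad or value of joint clampB_handle above 0.06 rad).
It fails at once if start is pressed while a clamp is open (value of joint start above 0.0025 m and value of joint clampA_handle above 0.06 rad).
It fails at once if the mushroom stop button is pressed (more than 2 mm) (value of joint estop above 0.002 m).
It fails at once if the workpiece is shifted or lifted by more than 5 mm, or a bystander by more than 20 mm (distance of plate from where it was at the start of the episode above 0.005 m or distance of any of ring_gauge, block_long, block_short, screwdriver, cleaner, brush, micrometer from where it was at the start of the episode above 0.02 m).
It also fails if it takes over 45 s, if anything falls off the work surface, if the arm or the gripper's body presses on something with over 40 N, if the wrist force passes 120 N, or if a joint passes its speed limit or range.

ROBOT

A 7-joint arm with a two-finger parallel gripper is mounted at the origin on the work surface. World frame = base frame: x ahead of the robot, y to its left, z up, the work surface at z = 0. Lengths are in m, angles in degrees, forces in N, time in s.
With the tool pointing down it reaches from about 0.425 to 0.875 m from the base axis. Payload 4.7 kg.
Tool frame: the origin (TCP) lies midway between the tips of the shut fingers; the grasp point (between the pads) lies 19 mm behind it (env.tcp_to_grasp is the distance from the TCP to the grasp point, in m); z points along the fingers, x is the direction in which the jaws open and shut, and the axes are right-handed (so a half turn about z gives the same grasp; the last joint's range is limited). The gripper opens to 87 mm and grips with 3 to 60 N. Pads are 19 mm wide; open, the fingers measure 117 mm over their backs; the gripper's body (75 mm by 190 mm) begins 51 mm behind the grasp point.
Start: joints at [72.886, 18.392, -4.016, 83.108, 1.295, 78.541, -3.26], TCP at [0.2, -0.618, 0.223] pointing down, gripper open.
Joint ranges: [-163.93, 163.93], [-17.29, 119.83], [-79.2, 71.16], [3.27, 140.29], [-89.18, 269.18], [5.43, 117.66], [-154.24, 154.24]. Speed limits (degrees/s): [147.25, 147.25, 180, 180, 180, 180, 180].

INTERFACE

Orientations are given as [roll, pitch, yaw] about the fixed x, y, z axes, in that order (R = Rz(yaw) Ry(pitch) Rx(roll)).
In Python, from cell import env, viewer gives the robot as it stands.
- The arm moves only by the shell command python3 -m pendant 'ROWS' [OPENING] [FORCE]. ROWS is JSON, a list of rows, each a list of 6 numbers: the shift along the tool's x, y, z each as a share of 0.1 m, from -1 to 1, then the turn, a rotation vector about the tool's x, y, z each as a share of 90 degrees, from -1 to 1. A call has exactly 8 rows; each row is the pose to reach, as a shift and turn from the pose commanded when the call began, along the tool's axes at that moment; what a row does not reach only later rows make up. A row lasts 1/8 s, in which the tool goes at most 62.5 mm and 10.7 degrees, less where a joint would pass 70% of its speed; a pose out of reach is approached as far as the arm can. A call with a number of a shift or a turn outside -1 to 1 is refused whole. A call with a gripper value outside its range is refused whole. OPENING is the finger opening in mm, from 0 to 87, set as the call begins (- or left out, the last holds). The fingers move at their own pace and stop on an object; FORCE is the grip in N (left out, the last holds). Time passes only in rows, so rows that repeat a pose let the fingers close, or fill a call up. It gives the time, the measured TCP pose, the force and the opening at its end, in the units of the state.
- env.get_obs(): the state, without advancing time (a new reading comes with each control period).
- viewer.read_camera(name): name is "scene" or "top" or "wrist"; returns a dict with "frame" (420x560x3 uint8, red, green, blue), "fx", "fy", "cx", "cy" (pixels), "k1" (the pictures are not rectified: a ray, as slopes to the right and down, at radius r is drawn at 1 + k1 r^2 times it, then the intrinsics apply), "view" (4x4, takes a point from world to camera coordinates); the wrist camera has in their place "hand_eye" (4x4, takes a point from camera to tool coordinates, whose origin is the TCP and whose axes are the tool frame's). Camera axes: x right, y down, z forward; pixel columns grow to the right and rows downward; lengths in m; the calibration is good to about 2 mm. A picture is of the moment at which its call begins: read the wrist's pose just before it. There is no depth.
- env.sign_off(): hands the job in, once; it reports no verdict.
The state is a dict: "time_s": time; "qpos": joint angles; "joint_velocities": joint speeds; "effort": joint torques, N m; "tool_pos": TCP position; "tool_rot": TCP orientation; "force": force on the tool from outside, world axes, zero at the start; "wrist_torque": the same for the moment, N m; "grip_width": finger opening in m.
Only numpy, scipy, OpenCV 4.12 (cv2) and the standard library are available. Lean on these libraries where they do the work, as an engineer would, in place of code of your own. Each camera call takes 0.05 s, during which the arm holds its last target.

## Working session

There is one attempt and no reset: what is moved stays moved. The work goes in short steps, Python scripts to look and compute and a shell command to move; the robot and the scene stay as the last step left them, time stands still between calls to the robot, and variables do not carry over. Pictures are saved under pics/ and viewed, and the job is handed in when it is done.

```bash
ls; mkdir -p pics; python3 - <<'E'
from cell import env, viewer
import cv2
o=env.get_obs()
print({k:o[k] for k in("time_s","tool_pos","tool_rot","force","grip_width")})
for n in("scene","top","wrist"):
    c=viewer.read_camera(n)
    cv2.imwrite(f"pics/{n}0.png",c["frame"][:,:,::-1])
    print(n,{k:v for k,v in c.items() if k!="frame"})
E
```

```text
pics
{'time_s': 0.0, 'tool_pos': array([ 0.19981037, -0.61794872,  0.22148236]), 'tool_rot': array([ 1.79994238e+02,  1.07177970e-01, -7.20752924e+01]), 'force': array([ 0.71493173, -0.43163906, -1.09226802]), 'grip_width': 0.08710306568826048}
scene {'fx': 468.76992339982553, 'fy': 468.76992339982553, 'cx': 282.79208262121455, 'cy': 211.67121573159778, 'k1': 0.0202409401032524, 'view': array([[ 0.36540663,  0.93070051, -0.01656984, -0.23694181],
       [ 0.73149594, -0.29811358, -0.61322262, -0.34004644],
       [-0.5756663 ,  0.21195484, -0.78973632,  1.51034326],
       [ 0.        ,  0.        ,  0.        ,  1.        ]])}
top {'fx': 442.6868198653385, 'fy': 442.6868198653385, 'cx': 272.6573471615294, 'cy': 211.00607403278985, 'k1': -0.07273507447514481, 'view': array([[ 0.03405086, -0.99941396,  0.00350267,  0.01952713],
       [-0.97906215, -0.03406083, -0.2006917 ,  0.58143695],
       [ 0.20069339,  0.00340439, -0.97964819,  1.0801422 ],
       [ 0.        ,  0.        ,  0.        ,  1.        ]])}
wrist {'fx': 371.8458196482477, 'fy': 371.8458196482477, 'cx': 281.2844426905844, 'cy': 214.79111184372758, 'k1': -0.050861142358203534, 'hand_eye': array([[ 9.99999948e-01,  2.24203811e-04,  2.30899021e-04,
         4.72104498e-04],
       [-2.83580996e-04,  9.53081134e-01,  3.02714835e-01,
        -8.27882687e-02],
       [-1.52195681e-04, -3.02714885e-01,  9.53081148e-01,
        -1.61987189e-01],
       [ 0.00000000e+00,  0.00000000e+00,  0.00000000e+00,
         1.00000000e+00]])}
```

View pics/scene0.png

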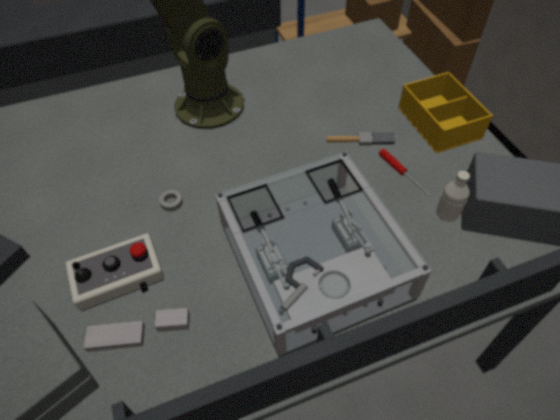

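View pics/top0.png

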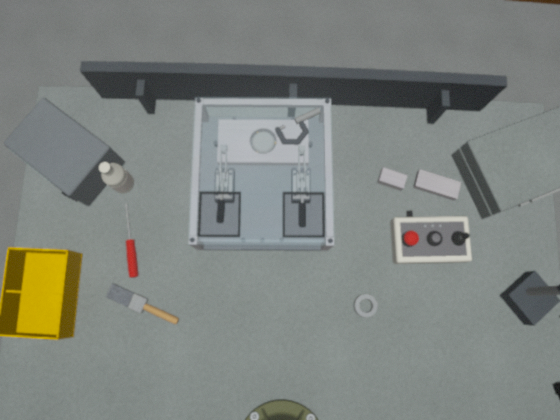

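View pics/wrist0.png

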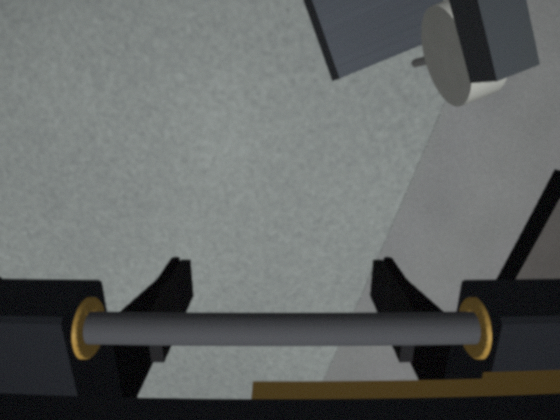

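The scene view shows the guard with two windows (around (255,205) and (333,180)). The pendant is at (113,270), with the red stop at (138,250). In the top view the windows are at (220,214) and (304,214), the start button is at (435,239), and the arm is at bottom right. I'll zoom in next.

```bash
python3 - <<'E'
import cv2
t=cv2.imread("pics/top0.png"); s=cv2.imread("pics/scene0.png")
cv2.imwrite("pics/topz.png",cv2.convertScaleAbs(cv2.resize(t[140:260,185:345],None,fx=5,fy=5,interpolation=cv2.INTER_CUBIC),alpha=1.4))
cv2.imwrite("pics/scz.png",cv2.convertScaleAbs(cv2.resize(s[150:270,215:375],None,fx=5,fy=5,interpolation=cv2.INTER_CUBIC),alpha=1.6))
E
```

```text
(no output)
```

View pics/topz.png

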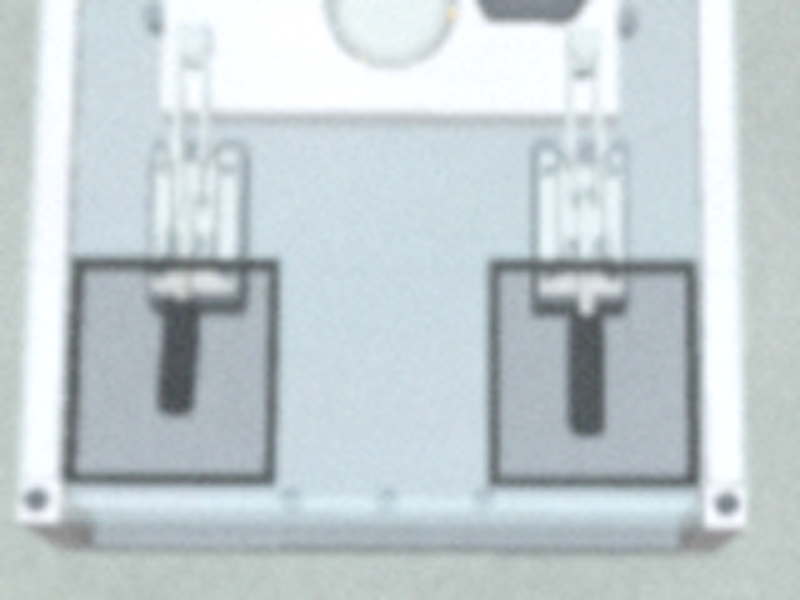

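View pics/scz.png

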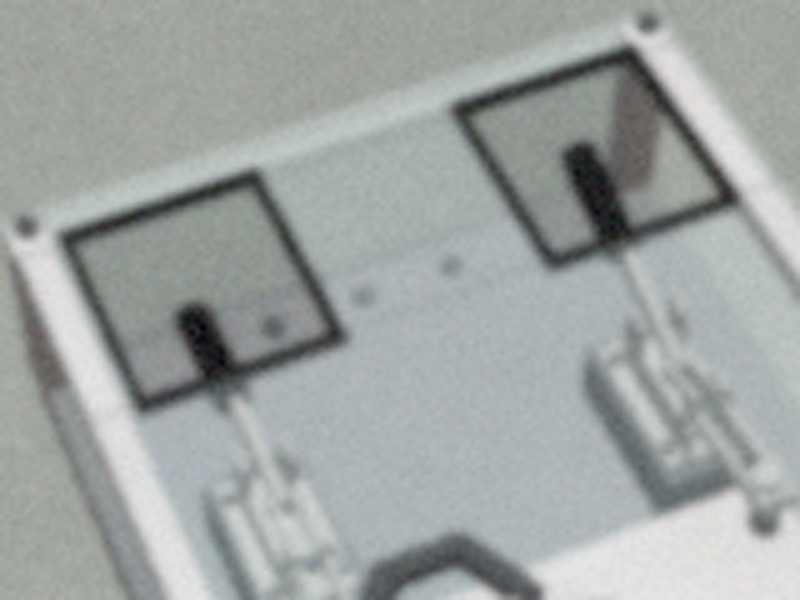

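```bash
cat > h.py <<'E'
import numpy as np, cv2
from cell import env, viewer
def cams():
    return {n:viewer.read_camera(n) for n in("scene","top")}
def ray(c,p,T=None):
    K=np.array([[c["fx"],0,c["cx"]],[0,c["fy"],c["cy"]],[0,0,1]]); d=np.array([c["k1"],0,0,0,0.])
    u=cv2.undistortPoints(np.array([[p]],float),K,d)[0,0]
    M=np.linalg.inv(c["view"]) if T is None else T
    v=M[:3,:3]@[u[0],u[1],1]; return M[:3,3],v/np.linalg.norm(v)
def plane(c,p,z,T=None):
    o,v=ray(c,p,T); return o+v*(z-o[2])/v[2]
def tri(r1,r2):
    A=np.stack([r1[1],-r2[1]],1); s=np.linalg.lstsq(A,r2[0]-r1[0],rcond=None)[0]
    a=r1[0]+s[0]*r1[1]; b=r2[0]+s[1]*r2[1]; return (a+b)/2,np.linalg.norm(a-b)
def proj(c,P,T=None):
    V=c["view"] if T is None else np.linalg.inv(T); q=V[:3,:3]@P+V[:3,3]; u=q[:2]/q[2]; u=u*(1+c["k1"]*(u@u)); return u*[c["fx"],c["fy"]]+[c["cx"],c["cy"]]
def wT(c):
    from scipy.spatial.transform import Rotation as R
    o=env.get_obs(); T=np.eye(4); T[:3,:3]=R.from_euler('xyz',o["tool_rot"],degrees=True).as_matrix(); T[:3,3]=o["tool_pos"]
    return T@c["hand_eye"]
E
python3 - <<'E'
from h import *
np.set_printoptions(precision=4,suppress=True)
C=cams(); t,s=C["top"],C["scene"]
zt=lambda x,y:((x-2)/5+185,(y-2)/5+140)
zs=lambda x,y:((x-2)/5+215,(y-2)/5+150)
for n,a,b in(("Ltip",zt(175,410),zs(580,148)),("Lroot",zt(180,302),zs(613,238)),("Rtip",zt(586,433),zs(193,306)),("Rroot",zt(587,312),zs(217,376))):
    print(n,*tri(ray(t,a),ray(s,b)))
for n,cs in(("WLtop",[(76,262),(275,263),(271,478),(69,476)]),("WRtop",[(493,264),(693,264),(694,483),(494,482)])):
    P=np.array([plane(t,zt(*p),.147) for p in cs]);print(n,P[:,:2].tolist(),P.mean(0))
for n,cs in(("WRsc",[(68,238),(255,178),(340,337),(145,405)]),("WLsc",[(462,106),(632,54),(732,198),(555,264)])):
    P=np.array([plane(s,zs(*p),.147) for p in cs]);print(n,P[:,:2].tolist(),P.mean(0))
# start button
f=s["frame"]
for nm,c in(("top",t),("sc",s)):
    f=c["frame"].astype(int); m=(f[...,0]>120)&(f[...,1]<70)
    ys,xs=np.nonzero(m); 
    n,l,st,ce=cv2.connectedComponentsWithStats(m.astype(np.uint8)); print(nm,[(st[i],ce[i]) for i in range(1,n) if st[i][4]>30])
x=cv2.resize(t["frame"][200:270,385:480],None,fx=6,fy=6,interpolation=cv2.INTER_CUBIC); cv2.imwrite("pics/tp.png",x[:,:,::-1])
x=cv2.resize(s["frame"][230:310,60:165],None,fx=6,fy=6,interpolation=cv2.INTER_CUBIC); cv2.imwrite("pics/sp.png",x[:,:,::-1])
E
```

```text
Ltip [0.5362 0.1679 0.1308] 0.005056047576766005
Lroot [0.5894 0.1653 0.1244] 0.0033961033362448637
Rtip [ 0.5362 -0.0316  0.1036] 0.0037523374112084017
Rroot [ 0.5922 -0.0339  0.12  ] 0.004771413916436892
WLtop [[0.6027394285634542, 0.21515848738493476], [0.6055057968736339, 0.11978283477240348], [0.5017465530626501, 0.11657506634586318], [0.49931758284005273, 0.21152299194421764]] [0.5523 0.1658 0.147 ]
WRtop [[0.6086379262729853, 0.015567066621853552], [0.61202506955972, -0.08016884362710223], [0.506208111498338, -0.08182799019513083], [0.5034907480987496, 0.012016234690754156]] [ 0.5576 -0.0336  0.147 ]
WRsc [[0.5102884725352127, -0.07872215875077453], [0.5085550808699068, 0.014017147917303852], [0.6111891426593367, 0.016779207415804576], [0.613761261907499, -0.07581880979188532]] [ 0.5609 -0.0309  0.147 ]
WLsc [[0.5032371700453045, 0.1223369351999668], [0.5030803901669255, 0.21300219397907605], [0.6044160419928174, 0.21552928070548977], [0.6092768208359013, 0.12291691803872223]] [0.555  0.1684 0.147 ]
top [(array([404, 231,  14,  15, 154], dtype=int32), array([410.6494, 237.8312])), (array([127, 240,  11,  37, 285], dtype=int32), array([131.5193, 258.3789]))]
sc [(array([381, 149,  25,  22, 143], dtype=int32), array([392.8671, 159.2867])), (array([130, 242,  14,  12, 124], dtype=int32), array([136.7097, 247.9032]))]
```

View pics/tp.png

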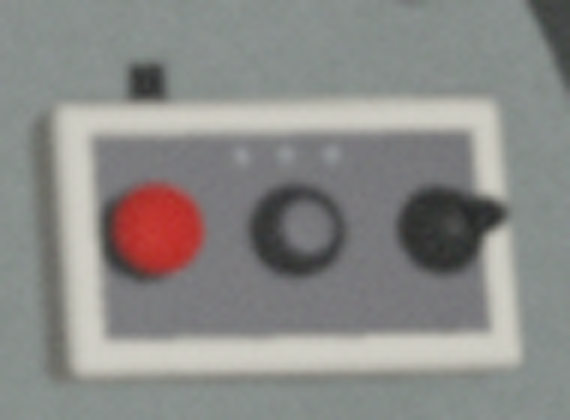

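View pics/sp.png

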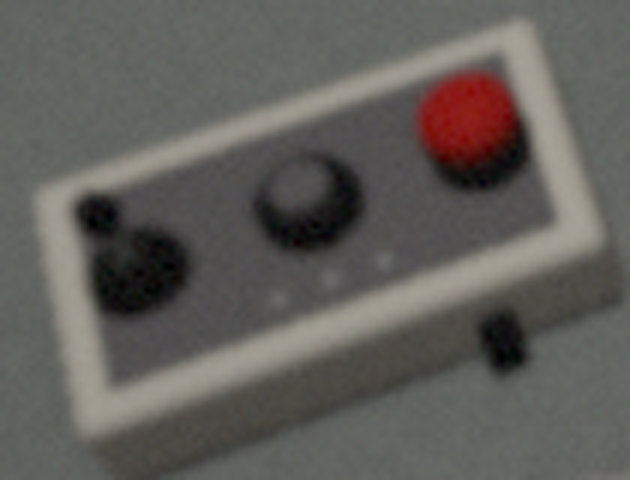

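Both views put the tip of the left grip about 27 mm higher than the right one, so the left clamp is the open one. The pendant zooms show the flat button top at about (306,226) in the top crop and (303,182) in the scene crop. I'll locate it now, and check the grey slab near the start pose.

```bash
python3 - <<'E'
from h import *
np.set_printoptions(precision=4,suppress=True)
C=cams(); t,s=C["top"],C["scene"]
a=(305/6+385,226/6+200); b=(302/6+60,182/6+230)
print("start",plane(t,a,.072),plane(s,b,.072),tri(ray(t,a),ray(s,b)))
a=(157/6+385,229/6+200); b=(467/6+60,115/6+230)
print("estop",plane(t,a,.085),plane(s,b,.085),tri(ray(t,a),ray(s,b)))
for p in((455,150),(490,215),(397,262)):print(p,plane(t,p,0.05),plane(t,p,.15))
c=np.array([plane(t,(p[0]/6+385,p[1]/6+200),.05) for p in((57,103),(498,100),(521,363),(73,376))]);print(c,c.mean(0))
E
```

```text
start [ 0.523  -0.3773  0.072 ] [ 0.525  -0.3729  0.072 ] (array([ 0.5235, -0.3752,  0.0713]), np.float64(0.004493035820041287))
estop [ 0.5178 -0.3094  0.085 ] [ 0.5281 -0.3074  0.085 ] (array([ 0.5196, -0.3105,  0.0749]), np.float64(0.004040563910112928))
(455, 150) [ 0.7683 -0.449   0.05  ] [ 0.7312 -0.4059  0.15  ]
(490, 215) [ 0.5914 -0.5346  0.05  ] [ 0.5701 -0.4839  0.15  ]
(397, 262) [ 0.4605 -0.2823  0.05  ] [ 0.4508 -0.254   0.15  ]
[[ 0.5769 -0.278   0.05  ]
 [ 0.5849 -0.4743  0.05  ]
 [ 0.4698 -0.4785  0.05  ]
 [ 0.4588 -0.2827  0.05  ]] [ 0.5226 -0.3784  0.05  ]
```

```bash
python3 -m pendant '[[-0.2,-0.2,-0.3,0,0,0],[-0.4,-0.4,-0.5,0,0,0],[-0.6,-0.6,-0.5,0,0,0],[-0.8,-0.8,-0.5,0,0,0],[-1,-1,-0.5,0,0,0.05],[-1,-1,-0.5,0,0,0.1],[-1,-1,-0.5,0,0,0.1],[-1,-1,-0.5,0,0,0.1]]' 0 10
```

```text
time_s: 1.35
tool_pos: [0.264, -0.4929, 0.2725]
tool_rot: [180.0, -0.0, -81.0]
force: [0.4, -0.1, 0.0]
grip_width: 0.0153
```

The start button is at about (0.524, -0.375), which agrees with the box centre (0.523, -0.378) and the given heights. Next I'll travel to above the left window.

```bash
for i in 1; do :; done
python3 -m pendant '[[-0.2,-0.15,0,0,0,0],[-0.4,-0.3,0,0,0,0],[-0.6,-0.45,0,0,0,0],[-0.8,-0.6,0,0,0,0],[-0.9,-0.65,0,0,0,0],[-1,-0.65,0,0,0,0],[-1,-0.65,0,0,0,0],[-1,-0.65,0,0,0,0]]'
python3 -m pendant '[[-0.2,-0.15,0,0,0,0],[-0.4,-0.3,0,0,0,0],[-0.6,-0.45,0,0,0,0],[-0.8,-0.6,0,0,0,0],[-0.9,-0.65,0,0,0,0],[-1,-0.65,0,0,0,0],[-1,-0.65,0,0,0,0],[-1,-0.65,0,0,0,0]]'
python3 -m pendant '[[-0.2,-0.15,0,0,0,0],[-0.4,-0.3,0,0,0,0],[-0.6,-0.45,0,0,0,0],[-0.8,-0.6,0,0,0,0],[-0.9,-0.65,0,0,0,0],[-1,-0.65,0,0,0,0],[-1,-0.65,0,0,0,0],[-1,-0.65,0,0,0,0]]'
python3 -m pendant '[[-0.2,-0.15,0,0,0,0],[-0.4,-0.3,0,0,0,0],[-0.6,-0.45,0,0,0,0],[-0.8,-0.6,0,0,0,0],[-0.9,-0.65,0,0,0,0],[-1,-0.65,0,0,0,0],[-1,-0.65,0,0,0,0],[-1,-0.65,0,0,0,0]]'
python3 -m pendant '[[-0.2,-0.15,0,0,0,0],[-0.4,-0.3,0,0,0,0],[-0.6,-0.45,0,0,0,0],[-0.8,-0.6,0,0,0,0],[-0.9,-0.65,0,0,0,0],[-1,-0.65,0,0,0,0],[-1,-0.65,0,0,0,0],[-1,-0.65,0,0,0,0]]'
python3 -m pendant '[[-0.2,-0.15,0,0,0,0],[-0.4,-0.3,0,0,0,0],[-0.6,-0.45,0,0,0,0],[-0.8,-0.6,0,0,0,0.04],[-0.9,-0.65,0,0,0,0.08],[-1,-0.65,0,0,0,0.08],[-1,-0.65,0,0,0,0.08],[-1,-0.65,0,0,0,0.08]]'
python3 - <<'E'
from h import *
o=env.get_obs();print(o["tool_pos"],o["tool_rot"],o["grip_width"])
c=viewer.read_camera("wrist");cv2.imwrite("pics/w1.png",c["frame"][:,:,::-1])
E
```

```text
time_s: 2.35
tool_pos: [0.3125, -0.3845, 0.2726]
tool_rot: [180.0, -0.0, -81.2]
force: [1.1, -1.5, 0.3]
grip_width: 0.0004
time_s: 3.35
tool_pos: [0.3613, -0.2757, 0.2726]
tool_rot: [180.0, -0.0, -81.2]
force: [0.1, 0.3, 0.3]
grip_width: 0.0005
time_s: 4.35
tool_pos: [0.4101, -0.1668, 0.2726]
tool_rot: [180.0, -0.0, -81.2]
force: [-0.8, -0.3, -0.9]
grip_width: 0.0004
time_s: 5.35
tool_pos: [0.4589, -0.058, 0.2726]
tool_rot: [180.0, -0.0, -81.2]
force: [0.5, 0.2, 0.7]
grip_width: 0.0006
time_s: 6.35
tool_pos: [0.5077, 0.0508, 0.2726]
tool_rot: [180.0, -0.1, -81.1]
force: [-0.3, 0.5, 0.3]
grip_width: 0.0006
time_s: 7.35
tool_pos: [0.5566, 0.1598, 0.2726]
tool_rot: [-180.0, -0.1, -88.3]
force: [-0.3, -0.5, -1.0]
grip_width: 0.0004
[0.55658999 0.15975718 0.27258729] [-1.79988257e+02 -5.88543200e-02 -8.83000824e+01] 0.0003508074005747398
```

View pics/w1.png

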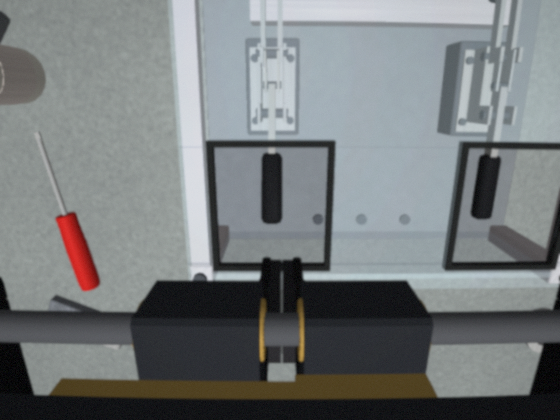

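The wrist view shows the left window's inner edges at roughly columns 215–329 and rows 147–264, the raised grip at (272,188), and the fingertips at (283,265).

```bash
python3 - <<'E'
from h import *
np.set_printoptions(precision=4,suppress=True)
T=None
c=viewer.read_camera("wrist");T=wT(c)
print(proj(c,env.get_obs()["tool_pos"],T))
f=c["frame"]; x=cv2.resize(f[130:280,195:345],None,fx=4,fy=4,interpolation=cv2.INTER_CUBIC);cv2.imwrite("pics/w1z.png",x[:,:,::-1])
P=np.array([plane(c,p,.147,T) for p in((213,146),(330,146),(326,264),(217,265))]);print(P,P.mean(0))
t=viewer.read_camera("top")
g=cv2.cvtColor(f,cv2.COLOR_RGB2GRAY)
for n,roi in(("L",(150,152,312,252)),):
    pass
for z in(.11,.12,.13,.14):
    print(z,"Ltip",plane(c,(271,222),z,T),"Lroot",plane(c,(272,155),z,T),"Rtip",plane(c,(482,217),z,T),"Rroot",plane(c,(489,157),z,T))
zt=lambda x,y:((x-2)/5+185,(y-2)/5+140)
for z in(.10,.11,.12,.13,.14):
    print(z,"topcam Ltip",plane(t,zt(175,410),z),"Rtip",plane(t,zt(586,433),z))
for n,a,b in(("Ltip",zt(175,410),(271,222)),("Lroot",zt(180,302),(272,154)),("Rtip",zt(586,433),(482,218)),("Rroot",zt(587,312),(489,156))):
    print(n,*tri(ray(t,a),ray(c,b,T)))
E
```

```text
[279.8339 276.9152]
[[0.6023 0.2127 0.147 ]
 [0.6049 0.1228 0.147 ]
 [0.5057 0.1194 0.147 ]
 [0.5021 0.2119 0.147 ]] [0.5538 0.1667 0.147 ]
0.11 Ltip [0.5294 0.1675 0.11  ] Lroot [0.5911 0.1679 0.11  ] Rtip [ 0.5399 -0.029   0.11  ] Rroot [ 0.5959 -0.0247  0.11  ]
0.12 Ltip [0.5328 0.1673 0.12  ] Lroot [0.5926 0.1677 0.12  ] Rtip [ 0.543  -0.0231  0.12  ] Rroot [ 0.5972 -0.019   0.12  ]
0.13 Ltip [0.5362 0.1671 0.13  ] Lroot [0.5941 0.1675 0.13  ] Rtip [ 0.5461 -0.0172  0.13  ] Rroot [ 0.5986 -0.0132  0.13  ]
0.14 Ltip [0.5396 0.1669 0.14  ] Lroot [0.5956 0.1673 0.14  ] Rtip [ 0.5491 -0.0114  0.14  ] Rroot [ 0.5999 -0.0075  0.14  ]
0.1 topcam Ltip [0.5408 0.1693 0.1   ] Rtip [ 0.5363 -0.0336  0.1   ]
0.11 topcam Ltip [0.539  0.1681 0.11  ] Rtip [ 0.5346 -0.033   0.11  ]
0.12 topcam Ltip [0.5373 0.1668 0.12  ] Rtip [ 0.5329 -0.0324  0.12  ]
0.13 topcam Ltip [0.5355 0.1656 0.13  ] Rtip [ 0.5312 -0.0317  0.13  ]
0.14 topcam Ltip [0.5337 0.1644 0.14  ] Rtip [ 0.5295 -0.0311  0.14  ]
Ltip [0.5357 0.1665 0.1281] 0.0013247886206436104
Lroot [0.5925 0.1681 0.1135] 0.0004858125061845959
Rtip [ 0.5362 -0.0337  0.1018] 0.0005938766877318517
Rroot [ 0.5964 -0.0321  0.0987] 0.0030548259695352712
```

View pics/w1z.png

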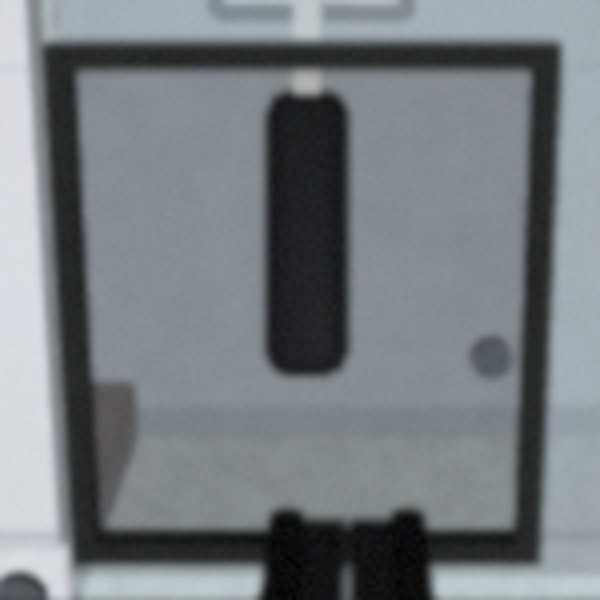

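The left grip's centre line is at y≈0.167, with the tip at x 0.536 and z 0.128, which is about 0.26 rad open. The right grip sits at z≈0.10, so it is locked. The press point is about (0.556, 0.167), within 2 mm of the window centre (0.554, 0.167). Descending.

```bash
python3 -m pendant '[[-0.07,0.01,0.1,0,0,0],[-0.07,0.01,0.25,0,0,0],[-0.07,0.01,0.4,0,0,0],[-0.07,0.01,0.55,0,0,0],[-0.07,0.01,0.7,0,0,0],[-0.07,0.01,0.85,0,0,0],[-0.07,0.01,1,0,0,0],[-0.07,0.01,1,0,0,0]]'
python3 - <<'E'
from h import *
o=env.get_obs();print(o["tool_pos"],o["force"])
s=viewer.read_camera("scene")["frame"];c=viewer.read_camera("wrist")["frame"]
x=cv2.resize(s[120:240,260:420],None,fx=4,fy=4)
cv2.imwrite("pics/s2.png",x[:,:,::-1]);cv2.imwrite("pics/w2.png",c[:,:,::-1])
E
```

```text
time_s: 8.5
tool_pos: [0.5546, 0.1673, 0.171]
tool_rot: [179.9, -0.0, -88.3]
force: [0.8, 0.2, -0.1]
grip_width: 0.0004
[0.55456017 0.1672526  0.17099764] [ 0.75161822  0.23364028 -0.1498204 ]
```

View pics/s2.png

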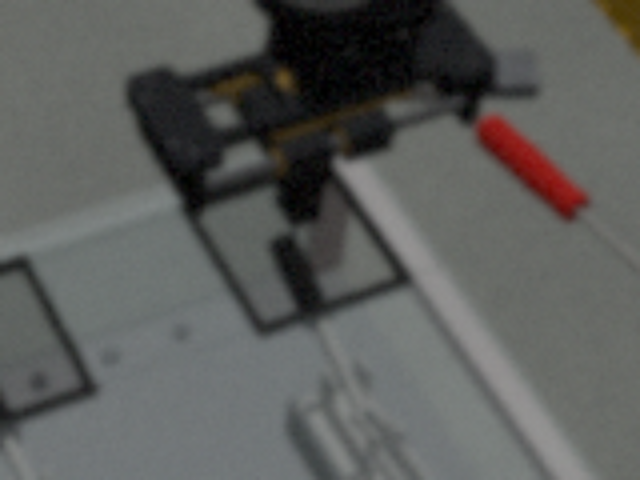

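View pics/w2.png

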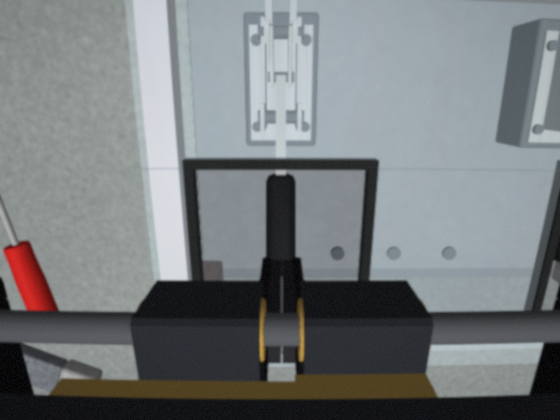

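The fingers are over the window and lined up with the grip (grip at column 281, fingers at 282). Pressing down in steps.

```bash
python3 -m pendant '[[0,0,0.1,0,0,0],[0,0,0.2,0,0,0],[0,0,0.3,0,0,0],[0,0,0.36,0,0,0],[0,0,0.42,0,0,0],[0,0,0.48,0,0,0],[0,0,0.52,0,0,0],[0,0,0.52,0,0,0]]'
```

```text
time_s: 9.6
tool_pos: [0.5553, 0.1677, 0.1201]
tool_rot: [180.0, 0.0, -88.3]
force: [-1.1, 0.7, 0.1]
grip_width: 0.0007
```

```bash
python3 -m pendant '[[0,0,0.03,0,0,0],[0,0,0.06,0,0,0],[0,0,0.08,0,0,0],[0,0,0.1,0,0,0],[0,0,0.1,0,0,0],[0,0,0.1,0,0,0],[0,0,0.1,0,0,0],[0,0,0.1,0,0,0]]'
python3 - <<'E'
from h import *
o=env.get_obs();print(o["tool_pos"],o["force"])
s=viewer.read_camera("scene")["frame"];c=viewer.read_camera("wrist")["frame"]
x=cv2.resize(s[120:240,260:420],None,fx=4,fy=4)
cv2.imwrite("pics/s3.png",x[:,:,::-1]);cv2.imwrite("pics/w3.png",c[:,:,::-1])
E
```

```text
time_s: 10.6
tool_pos: [0.5555, 0.1675, 0.1105]
tool_rot: [-180.0, -0.0, -88.3]
force: [-0.1, -0.2, -0.7]
grip_width: 0.0001
[0.55546414 0.16754153 0.11047286] [-0.14474775 -0.24336687 -0.7448356 ]
```

View pics/s3.png

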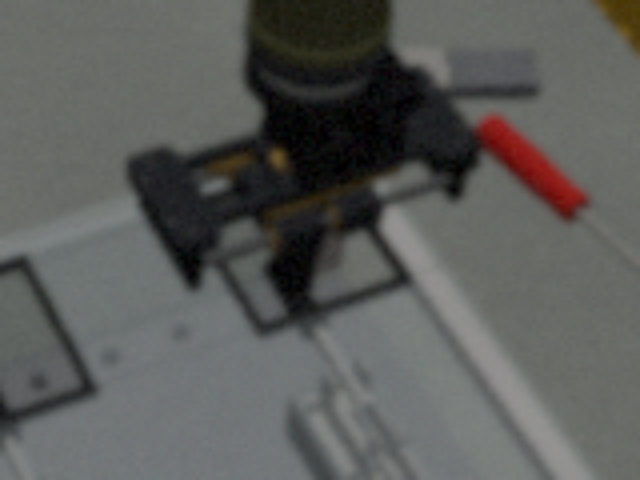

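View pics/w3.png

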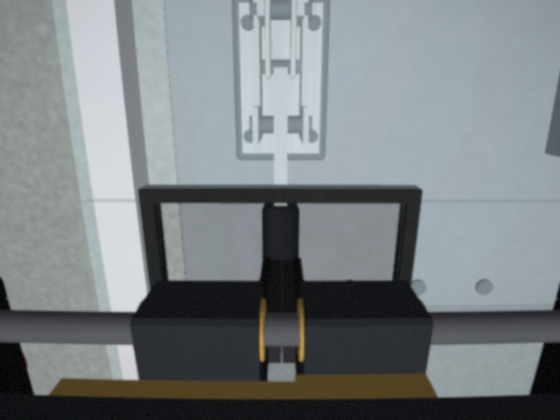

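The fingers are in the window on the grip, and the handle has been pushed down. There's no firm stop yet, so I'll keep going.

```bash
python3 -m pendant '[[0,0,0.02,0,0,0],[0,0,0.03,0,0,0],[0,0,0.04,0,0,0],[0,0,0.05,0,0,0],[0,0,0.06,0,0,0],[0,0,0.06,0,0,0],[0,0,0.06,0,0,0],[0,0,0.06,0,0,0]]'
```

```text
time_s: 11.7
tool_pos: [0.5553, 0.1677, 0.1067]
tool_rot: [-180.0, -0.1, -88.3]
force: [-6.1, -2.7, 16.3]
grip_width: 0.0003
```

Firm stop: 16 N with the TCP at z = 0.1067, which matches the 106.5 mm locked height. Retracting straight up, then I'll check.

```bash
python3 -m pendant '[[0,0,-0.15,0,0,0],[0,0,-0.3,0,0,0],[0,0,-0.45,0,0,0],[0,0,-0.6,0,0,0],[0,0,-0.75,0,0,0],[0,0,-0.9,0,0,0],[0,0,-1,0,0,0],[0,0,-1,0,0,0]]'
python3 -m pendant '[[0.1,0.03,-0.2,0,0,0],[0.25,0.05,-0.4,0,0,0],[0.4,0.08,-0.5,0,0,0],[0.6,0.08,-0.5,0,0,0],[0.8,0.08,-0.5,0,0,0],[0.9,0.08,-0.5,0,0,0],[1,0.08,-0.5,0,0,0],[1,0.08,-0.5,0,0,0]]'
python3 - <<'E'
from h import *
np.set_printoptions(precision=4,suppress=True)
c=viewer.read_camera("wrist")
C=cams();t=C["top"]["frame"];s=C["scene"]["frame"]
cv2.imwrite("pics/w4.png",c["frame"][:,:,::-1])
cv2.imwrite("pics/s4.png",cv2.resize(s[220:420,0:200],None,fx=3,fy=3)[:,:,::-1])
cv2.imwrite("pics/s4b.png",cv2.resize(s[150:270,215:375],None,fx=4,fy=4)[:,:,::-1])
cv2.imwrite("pics/t4.png",cv2.resize(t[100:280,380:560],None,fx=3,fy=3)[:,:,::-1])
E
```

```text
time_s: 12.7
tool_pos: [0.5558, 0.1678, 0.2054]
tool_rot: [-179.9, 0.0, -88.3]
force: [0.1, 0.6, -0.7]
grip_width: 0.0003
time_s: 13.7
tool_pos: [0.5504, 0.0668, 0.2546]
tool_rot: [180.0, -0.0, -88.3]
force: [0.9, 0.6, -0.5]
grip_width: 0.0003
```

View pics/w4.png

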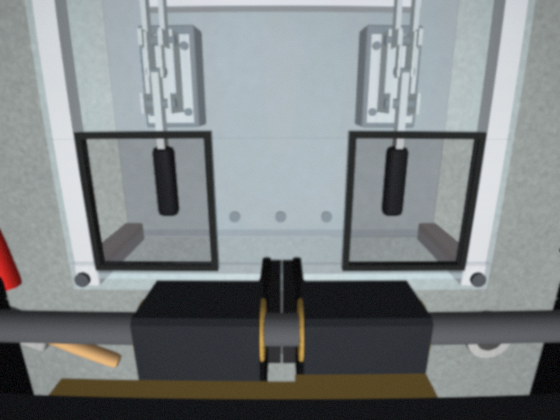

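View pics/s4.png

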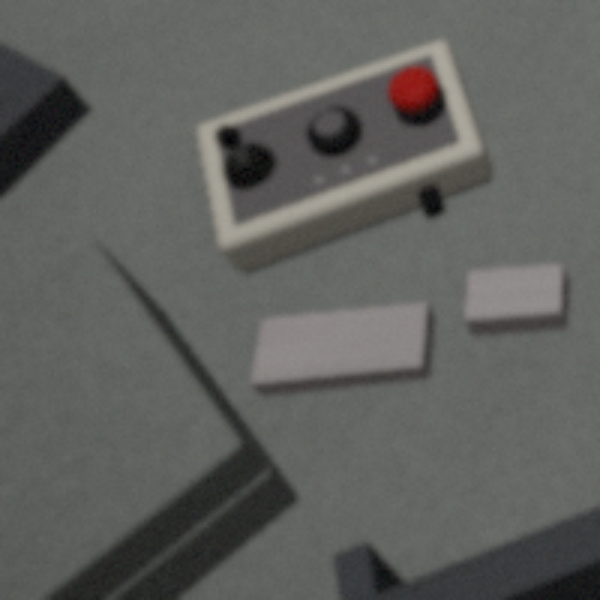

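View pics/s4b.png

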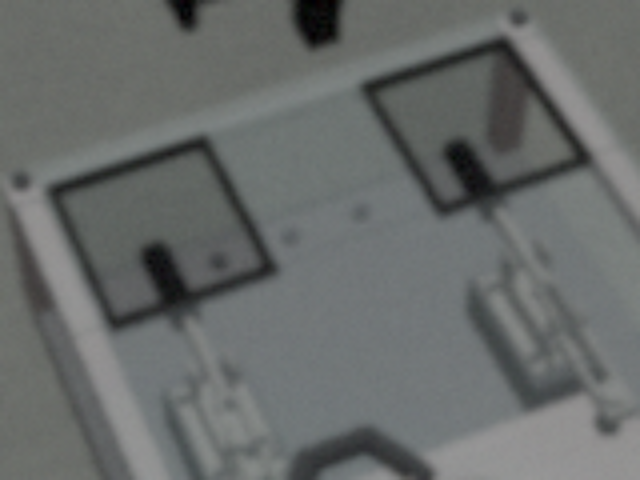

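View pics/t4.png

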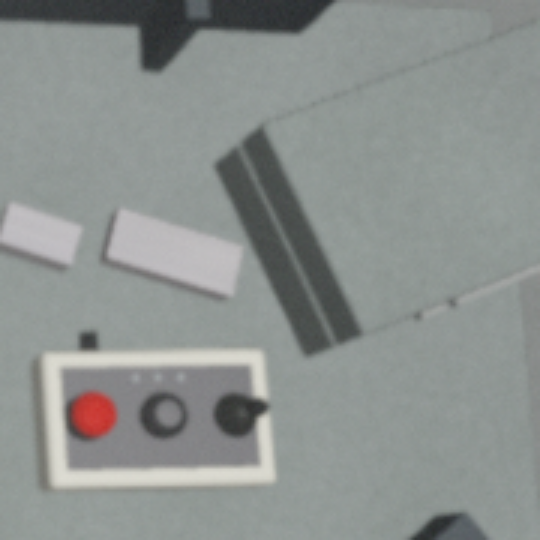

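Both handles now look alike in the wrist view (grips at (165,180) and (395,180)), so both are locked. The grey case right of the pendant has corners at top-crop (217,160) and (305,355), which match scene-crop (295,495) and (97,240). I'll check how much clearance it leaves and refine the start button position.

```bash
python3 - <<'E'
from h import *
np.set_printoptions(precision=4,suppress=True)
C=cams();t,s=C["top"],C["scene"]
T=lambda x,y:(x/3+380,y/3+100)
S=lambda x,y:(x/3,y/3+220)
for n,a,b in(("c1",T(217,160),S(295,495)),("c2",T(305,355),S(97,240)),("strip",T(265,124),S(245,440)),("start",T(168,414),S(335,122))):
    print(n,*tri(ray(t,a),ray(s,b)))
E
```

```text
c1 [ 0.7723 -0.4546  0.012 ] 0.0047082683283327246
c2 [ 0.5755 -0.52    0.0779] 0.040492496456104685
strip [ 0.7704 -0.4545  0.1127] 0.007898862148867895
start [ 0.5232 -0.3746  0.0692] 0.007923417692759399
```

```bash
python3 -m pendant '[[0.2,0.02,0,0,0,0],[0.4,0.04,0,0,0,0],[0.6,0.06,0,0,0,0],[0.8,0.08,0,0,0,0],[0.9,0.08,0,0,0,0],[1,0.08,0,0,0,0],[1,0.08,0,0,0,0],[1,0.08,0,0,0,0]]'
python3 -m pendant '[[0.2,0.02,0,0,0,0],[0.4,0.04,0,0,0,0],[0.6,0.06,0,0,0,0],[0.8,0.08,0,0,0,0],[0.9,0.08,0,0,0,0],[1,0.08,0,0,0,0],[1,0.08,0,0,0,0],[1,0.08,0,0,0,0]]'
python3 -m pendant '[[0.2,0.02,0,0,0,0],[0.4,0.04,0,0,0,0],[0.6,0.06,0,0,0,0],[0.8,0.08,0,0,0,0],[0.9,0.08,0,0,0,0],[1,0.08,0,0,0,0],[1,0.08,0,0,0,0],[1,0.08,0,0,0,0]]'
python3 - <<'E'
from h import *
o=env.get_obs();print(o["tool_pos"],o["tool_rot"])
c=viewer.read_camera("wrist");cv2.imwrite("pics/w5.png",c["frame"][:,:,::-1])
E
```

```text
time_s: 14.95
tool_pos: [0.5455, -0.0318, 0.2545]
tool_rot: [-180.0, 0.0, -88.2]
force: [-0.6, -0.2, 0.2]
grip_width: 0.0003
time_s: 15.95
tool_pos: [0.5405, -0.1321, 0.2545]
tool_rot: [-180.0, 0.0, -88.2]
force: [0.0, -0.6, -0.5]
grip_width: 0.0005
time_s: 16.95
tool_pos: [0.5357, -0.2322, 0.2546]
tool_rot: [-180.0, 0.0, -88.2]
force: [-0.3, 0.8, -0.8]
grip_width: 0.0003
[ 0.53566299 -0.23224198  0.25458899] [-1.79994096e+02  2.19644144e-02 -8.82066077e+01]
```

View pics/w5.png

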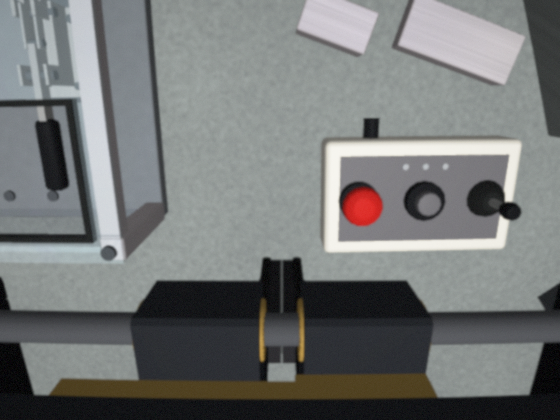

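The start button top is at (428,205) in the wrist view. The case is about 0.11 m tall and starts at y < -0.5, which leaves enough clearance.

```bash
python3 - <<'E'
from h import *
np.set_printoptions(precision=4,suppress=True)
c=viewer.read_camera("wrist");T=wT(c);t=viewer.read_camera("top")
print(plane(c,(428,205),.072,T), tri(ray(c,(428,205),T),ray(t,(168/3+380,414/3+100))), plane(c,(425,202),.063,T))
E
python3 -m pendant '[[0.2,0.01,0,0,0,0],[0.4,0.02,0,0,0,0],[0.6,0.03,0,0,0,0],[0.8,0.04,0,0,0,0],[0.9,0.06,0,0,0,0],[1,0.08,0,0,0,0],[1,0.08,0,0,0,0],[1,0.08,0,0,0,0]]'
```

```text
[ 0.5237 -0.3761  0.072 ] (array([ 0.5227, -0.3784,  0.0683]), np.float64(0.0013039225005770313)) [ 0.5242 -0.3764  0.063 ]
time_s: 18.1
tool_pos: [0.5307, -0.3325, 0.2547]
tool_rot: [-180.0, 0.0, -88.2]
force: [-0.2, -0.4, -0.5]
grip_width: 0.0005
```

```bash
python3 -m pendant '[[0.2,0.04,0,0,0,0],[0.44,0.086,0.15,0,0,0],[0.44,0.086,0.3,0,0,0],[0.44,0.086,0.5,0,0,0],[0.44,0.086,0.7,0,0,0],[0.44,0.086,0.9,0,0,0],[0.44,0.086,1,0,0,0],[0.44,0.086,1,0,0,0]]'
python3 - <<'E'
from h import *
o=env.get_obs();print(o["tool_pos"])
c=viewer.read_camera("wrist");cv2.imwrite("pics/w6.png",c["frame"][:,:,::-1])
T=wT(c);print(proj(c,np.array([.5235,-.3765,.072]),T))
E
```

```text
time_s: 19.1
tool_pos: [0.5228, -0.3772, 0.1536]
tool_rot: [179.9, 0.1, -88.3]
force: [0.7, -0.4, 0.2]
grip_width: 0.0002
[ 0.52282118 -0.37718854  0.15362084]
[278.72727873 221.77710384]
```

View pics/w6.png

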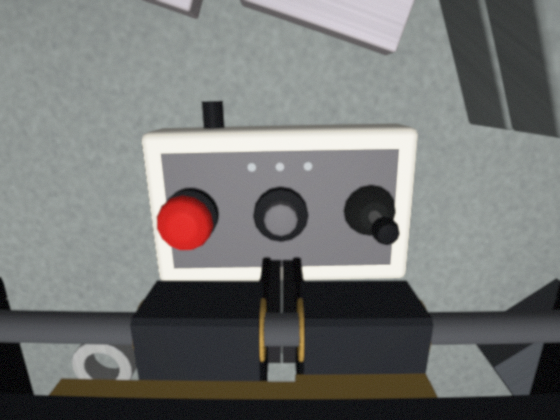

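The button is at (280,219), against a predicted (279,222), so it's lined up to within about 2 mm. Now pressing.

```bash
python3 -m pendant '[[0,0,0.15,0,0,0],[0,0,0.3,0,0,0],[0,0,0.45,0,0,0],[0,0,0.6,0,0,0],[0,0,0.7,0,0,0],[0,0,0.75,0,0,0],[0,0,0.78,0,0,0],[0,0,0.78,0,0,0]]'
python3 -m pendant '[[0,0,0.03,0,0,0],[0,0,0.05,0,0,0],[0,0,0.07,0,0,0],[0,0,0.09,0,0,0],[0,0,0.1,0,0,0],[0,0,0.1,0,0,0],[0,0,0.1,0,0,0],[0,0,0.1,0,0,0]]'
```

```text
time_s: 20.15
tool_pos: [0.5233, -0.3777, 0.0768]
tool_rot: [-180.0, -0.0, -88.3]
force: [-1.2, -0.5, -0.0]
grip_width: 0.0005
time_s: 21.15
tool_pos: [0.5235, -0.3778, 0.0679]
tool_rot: [-180.0, -0.1, -88.3]
force: [-1.4, 0.6, 8.0]
grip_width: 0.0006
```

```bash
python3 -m pendant '[[0,0,0.01,0,0,0],[0,0,0.02,0,0,0],[0,0,0.02,0,0,0],[0,0,0.02,0,0,0],[0,0,0.02,0,0,0],[0,0,0.02,0,0,0],[0,0,0.02,0,0,0],[0,0,0.02,0,0,0]]'
python3 -m pendant '[[0,0,-0.1,0,0,0],[0,0,-0.2,0,0,0],[0,0,-0.35,0,0,0],[0,0,-0.5,0,0,0],[0,0,-0.65,0,0,0],[0,0,-0.8,0,0,0],[0,0,-1,0,0,0],[0,0,-1,0,0,0]]'
python3 - <<'E'
from h import *
o=env.get_obs();print(o["tool_pos"],o["force"])
C=cams();w=viewer.read_camera("wrist")
for n in C: cv2.imwrite(f"pics/{n}7.png",C[n]["frame"][:,:,::-1])
cv2.imwrite("pics/w7.png",w["frame"][:,:,::-1])
E
```

```text
time_s: 22.15
tool_pos: [0.5235, -0.3778, 0.0677]
tool_rot: [-180.0, -0.1, -88.3]
force: [-4.9, 3.7, 17.1]
grip_width: 0.0001
time_s: 23.15
tool_pos: [0.5244, -0.3782, 0.1671]
tool_rot: [-179.8, -0.2, -88.3]
force: [-0.2, 0.3, -0.8]
grip_width: 0.0005
[ 0.52443645 -0.37823262  0.1671375 ] [-0.17710285  0.28554354 -0.80763618]
```

View pics/top7.png

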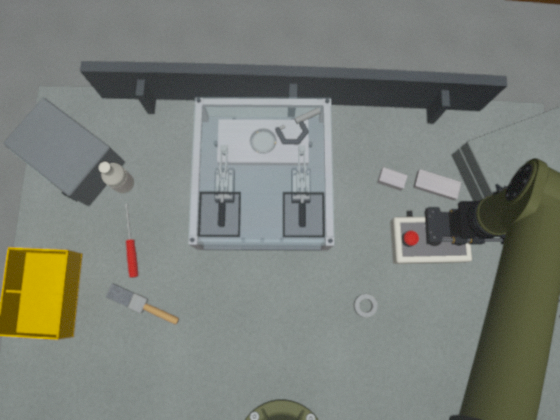

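View pics/scene7.png

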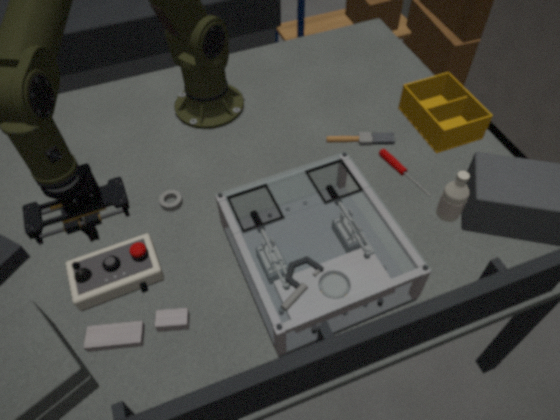

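View pics/w7.png

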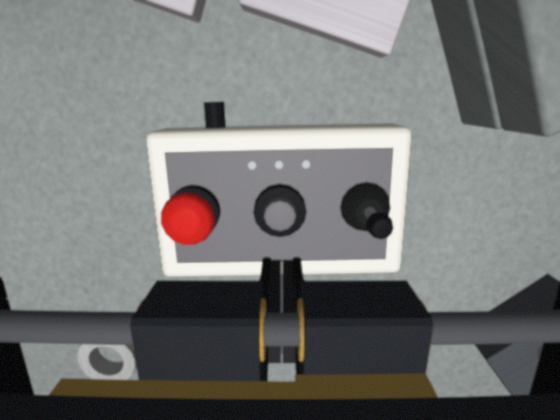

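The start button is out again at (280,215). In the top view both grips look alike at (222,212) and (303,214), and nothing else has moved. The tool is clear, so I'm handing in.

```bash
python3 -c "
from cell import env
print(env.sign_off())"
```

```text
the job is handed in; nothing more can be done
None
```

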